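# Cock and fire a bench stud setter

## Robot

A 6-joint arm with a two-finger parallel gripper is mounted at the origin on the work surface. World frame = base frame: x ahead of the robot, y to its left, z up, the work surface at z = 0. Lengths are in m, angles in rad, forces in N, time in s.
With the tool pointing down it reaches from about 0.275 to 0.825 m from the base axis. Payload 5.2 kg.
Tool frame: the origin (TCP) lies at the very end of the fingers, on their centre line; the grasp point (between the pads) lies 19 mm behind it (r.grip_point_offset is the distance from the TCP to the grasp point, in m); z points along the fingers, y is the line along which they close (so a half turn about z gives the same grasp; the last joint's range is limited). The gripper opens to 93 mm and grips with 3 to 60 N. Pads are 15 mm wide; open, the fingers measure 128 mm over their backs; the gripper's body (75 mm by 188 mm) begins 65 mm behind the grasp point.
Start: joints at [1.026, 0.259, 1.535, -0, 1.348, -0.203], TCP at [0.184, 0.518, 0.183] pointing down, gripper open.
Joint ranges: [-3.14, 3.14], [-0.91, 2.08], [0.19, 2.58], [-1.22, 4.36], [0.22, 2.71], [-3.12, 3.12]. Speed limits (rad/s): [2.57, 2.57, 3.14, 3.14, 3.14, 3.14].

## Interface

Orientations are given as a unit quaternion [x, y, z, w].
In Python, from bench import status, read_camera, sign_off, r gives the robot as it stands. The module is installed in compiled form; this text tells all that it offers.
- The arm moves only by the tool arm_command, never from a script. Its argument "plan" is a list of rows, each a list of 2 entries, a list of its own where there are three numbers: the shift along the tool's x, y, z in cm, then the turn about the tool's z in rad. A call has 1 to 10 rows; each row shifts and turns the commanded pose from where the row before left it, along the tool's axes as they then stand; what a row does not reach is not made up. A row lasts 1/8 s, in which the tool goes at most 62.5 mm and 10.7 degrees, less where a joint would pass 70% of its speed; a pose out of reach is approached as far as the arm can. A call is refused whole if a number of a shift passes 6.25 or a number of a turn 0.188, either way. A call with a gripper value outside its range is refused whole. "hand" is the finger opening in cm, from 0 to 9.3, set as the call begins (left out, the last holds). The fingers move at their own pace and stop on an object; the grip force is fixed at half the most. Time passes only in rows, so rows that do not move let the fingers close. It gives the time, the measured TCP pose, the force, the opening and the grip force at its end, in the units of the state.
- status.state(): the state, without advancing time (a new reading comes with each control period).
- read_camera(name): name is "scene" or "side" or "wrist"; returns a dict with "color" (480x640x3 uint8, red, green, blue), "fov_y" (degrees; the focal length in pixels is half the picture's height over the tangent of half this angle, whatever the lens; pixels are square), "cx", "cy" (the principal point, pixels), "k1" (the pictures are not rectified: a ray, as slopes to the right and down, at radius r is drawn at 1 + k1 r^2 times it, then the intrinsics apply), "T" (4x4, takes a point from camera to world coordinates). Camera axes: x right, y up, looking along -z (the intrinsics and any distortion apply to the point x, -y, -z); pixel columns grow to the right and rows downward; lengths in m; the calibration is good to about 2 mm. A picture is of the moment at which its call begins. There is no depth.
- sign_off(): hands the job in; it is judged then, once.
The state is a dict: "time": time; "joint_pos": joint angles; "joint_vel": joint speeds; "tau": joint torques, N m; "tool_pos": TCP position; "tool_rot": TCP orientation; "ft_force": force on the tool from outside, world axes, zero at the start; "wrist_torque": the same for the moment, N m; "width": finger opening in m; "finger_force": force on a finger pad.
Only numpy, scipy, OpenCV 4.12 (cv2) and the standard library are available. Lean on these libraries where they do the work, as an engineer would, in place of code of your own. Each camera call takes 0.05 s, during which the arm holds its last target. There are 200 camera calls.

## Task

Snap the proud locating stud fully home in the end of the sample carrier with the spring stud setter: draw its striker straight back by the upright handle until the sear catches, without hauling on hard against the soft end buffer, and let go so that it stays cocked by itself. Then press the button on top of the housing, gently, to fire it, and let the button come back up. Do not push the stud by hand, and leave the other things on the bench where they are.

Things in the scene. Friction and masses are not known exactly. Their poses are not given: they have to be found in the camera images.
- setter: Stud setter bolted to the bench. Origin on the bench; +x = firing direction, level along the striker rod (axis 45 mm up), z up. Grey base 420 x 90 x 12 mm. In x: white sear housing -195 to -70 mm (62 wide, top 68 mm up), rod with black handle, aluminium bearing block 30 to 56 mm (50 wide, top 66), nested white sample carrier with five empty tube places 79 to 201 mm (26 wide, top 72).
- striker (a joint): Draw of the striker towards the setter's -x, m: 0 at the start, nose touching the stud and after a shot. Spring pull 0.23 N per mm of draw. The sear catches at a hidden draw of 0.022 to 0.042, new each time; riding over it costs up to 2.5 N more over the last 17 mm. From 2.5 mm past the catch a rubber buffer resists. Let go, it springs forward unless caught; caught, it stays and needs no pull.
- handle (a point): Grip point of the handle, 92 mm above the bench, over the setter's origin at the start; moves with the striker, axes as the setter's. The handle is an upright black block on the rod, 14 mm thick along x of the setter, 24 mm wide, from 56 to 102 mm above the bench, free on all sides.
- buffer (a joint): How far the hidden rubber buffer is squeezed by the striker, m; 0 when untouched. It gives 1 mm per 3.5 N; squeezed by more than 0.0045 (about 16 N on top of the spring) the setter is overstrained.
- button_top (a point): Centre of the top face of the trigger button: round, steel, 24 mm diameter, standing 18 mm out of the housing's top, 86 mm above the bench, 135 mm behind (-x of) the setter's origin.
- trigger (a joint): How far the button is pressed down, m: 0 up, 0.010 at its hard stop. Sprung, it comes back up by itself: 1 N at 0, about 6 N near 0.010 with the striker cocked. The sear lets go somewhere between 0.003 and 0.007.
- stud (a joint): How far the grey plastic stud has been driven into the end of the carrier, m: 0 proud (its head, 15 mm diameter, 4 mm thick, stands 5 mm off the carrier), 0.005 fully home. It is tight (5 N) and is driven by the blow of the striker.
- stud_head (a point): Centre of the stud's face on the striker side, 45 mm above the bench, at the start 70 mm ahead of the setter's origin.
- tube_rack: White rack with twelve lilac-capped tubes, 72 x 94 x 82 mm, 0.45 kg, standing loose; origin under its centre. Not to be disturbed.
- marker: Marker pen, 130 x 13 x 13 mm along its x, lying loose; origin under its centre. Not to be disturbed.
- stud_cup: White ceramic cup, 64 mm across, 45 mm high, loose; origin under its centre. Not to be disturbed.
- slide_box: Grey slide box, 55 x 85 x 30 mm, loose; origin under its centre. Not to be disturbed.

How it is judged:
By the outcome, as a careful person would: the job done as asked, in the order asked, and still so for the second after the job is handed in, with the robot touching nothing.
It also fails if it takes over 64 s, if anything falls off the work surface, if the arm or the gripper's body presses on something with over 40 N, if the wrist force passes 120 N, or if a joint passes its speed limit or range.

## Working session

There is one attempt and no reset: what is moved stays moved. The work goes in short steps, Python scripts to look and compute and a tool call to move; the robot and the scene stay as the last step left them, time stands still between calls to the robot, and variables do not carry over. Pictures are saved under pics/ and viewed, at most 10 in all, crops included, and the job is handed in when it is done.

Besides the shell and the picture viewer there is one more tool, called after "Call:" as a command line: name --argument value ..., lists and objects as JSON in quotes. arm_command: Moves the arm, as the interface text tells. Its arguments: {"type":"object","properties":{"plan":{"type":"array"},"hand":{"type":"number"}},"required":["plan"]}

```bash
mkdir -p pics
cat > h.py <<'E'
import numpy as np, cv2
from bench import status, read_camera, r
def ray(c,u,v):
    f=240/np.tan(np.radians(c["fov_y"])/2)
    K=np.array([[f,0,c["cx"]],[0,f,c["cy"]],[0,0,1.]])
    p=cv2.undistortPoints(np.array([[[u,v]]],float),K,np.array([c["k1"],0,0,0.]))[0,0]
    d=c["T"][:3,:3]@np.array([p[0],-p[1],-1]); return c["T"][:3,3],d/np.linalg.norm(d)
def onz(c,u,v,z):
    o,d=ray(c,u,v); return o+d*(z-o[2])/d[2]
def proj(c,P):
    f=240/np.tan(np.radians(c["fov_y"])/2)
    q=c["T"][:3,:3].T@(np.array(P)-c["T"][:3,3]); a,b=q[0]/-q[2],-q[1]/-q[2]
    s=1+c["k1"]*(a*a+b*b); return c["cx"]+f*a*s,c["cy"]+f*b*s
def look(n,fn):
    c=read_camera(n); cv2.imwrite("pics/"+fn,c["color"][:,:,::-1]); np.save("pics/"+fn+".npy",c,allow_pickle=True); return c
def load(fn): return np.load("pics/"+fn+".npy",allow_pickle=True).item()
E
python3 -c "
from h import *
look('scene','s1.png');look('side','d1.png');s=status.state();print(s)"
```

```text
{'time': 0.1, 'joint_pos': array([ 1.02619854e+00,  2.59279001e-01,  1.53594616e+00, -1.51692364e-05,
        1.34800545e+00, -2.02813621e-01]), 'joint_vel': array([-1.61847980e-04, -1.89305401e-03, -3.49599173e-03,  4.27357663e-04,
       -2.19167952e-03,  7.37357057e-05]), 'tau': array([ 3.34481090e-03, -4.38206613e+01, -2.84645408e+01,  7.19551323e-02,
        3.62386450e-02, -9.58033320e-05]), 'tool_pos': array([0.18404805, 0.51771922, 0.18260714]), 'tool_rot': array([ 1.70059791e-01,  9.85433405e-01, -7.65152713e-04, -2.92097167e-04]), 'ft_force': array([-0.23023552,  0.14135795, -0.24490054]), 'wrist_torque': array([ 0.0229601 , -0.01782254,  0.01183022]), 'finger_force': 0.0, 'width': 0.0928887790953527}
```

View pics/s1.png

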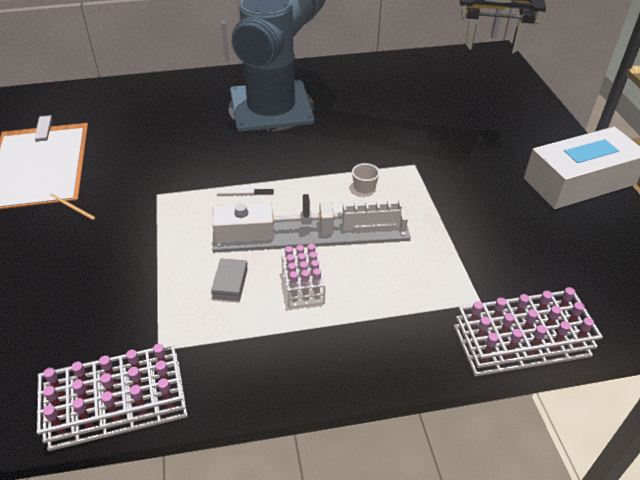

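View pics/d1.png

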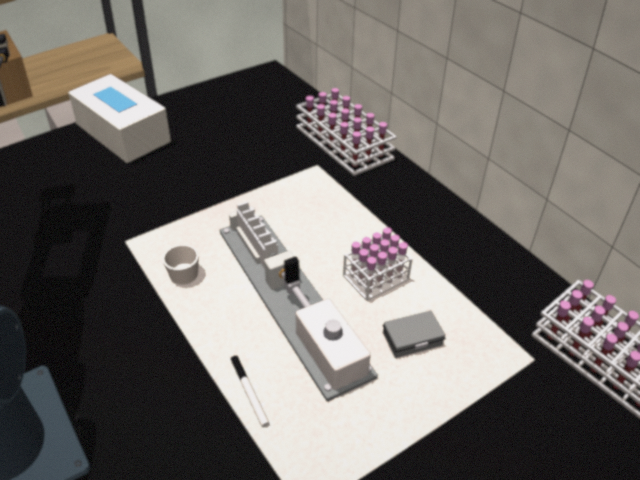

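The scene view shows the button top near (241,208) and the handle top near (306,197). In the side view they're near (333,325) and (291,261). The rack is on the far side, and the cup and pen are on the robot side.

```bash
python3 -c "
from h import *
s=load('s1.png');d=load('d1.png')
for n,z,a,b in [('btn',.086,(241,207),(333,326)),('hnd',.102,(306,196),(291,261)),('rackcap',.082,(303,262),(380,250)),('cup',.045,(365,171),(182,256)),('penL',.006,(218,194),(265,422)),('penR',.006,(273,191),(236,358))]:
  print(n,onz(s,*a,z).round(4),onz(d,*b,z).round(4))
for n,a in [('baseBL',(213,250)),('baseBR',(410,241))]: print(n,onz(s,*a,0).round(4))
for c in (s,d):
  im=c['color'].astype(int); print(c['T'][:3,3].round(2))
"
```

```text
btn [ 0.4979 -0.1261  0.086 ] [ 0.4897 -0.1282  0.086 ]
hnd [0.5062 0.008  0.102 ] [0.5021 0.0049 0.102 ]
rackcap [ 0.6684 -0.0264  0.082 ] [ 0.6495 -0.0372  0.082 ]
cup [0.3805 0.1669 0.045 ] [0.3808 0.1672 0.045 ]
penL [ 0.3547 -0.1711  0.006 ] [ 0.3462 -0.1679  0.006 ]
penR [ 0.367  -0.0454  0.006 ] [ 0.3666 -0.0463  0.006 ]
baseBL [ 0.5257 -0.1948 -0.    ]
baseBR [0.5744 0.2208 0.    ]
[ 1.46 -0.15  0.94]
[ 0.15 -0.58  0.78]
```

Call:
arm_command --plan '[[[-4.7,-3.7,0],0],[[-4.7,-3.7,0],0],[[-4.7,-3.7,0],0],[[-4.7,-3.7,0],0],[[-4.7,-3.7,0],0],[[-4.7,-3.7,0],0],[[-4.7,-3.7,0],0],[[-4.7,-3.7,0],0],[[-4.7,-3.7,0],-0.12],[[0,0,0],-0.12]]'

```text
time: 1.35
tool_pos: [0.4731, 0.0588, 0.1828]
tool_rot: [0.052, 0.999, -0.0, -0.0]
ft_force: [-1.4, 0.4, 0.7]
width: 0.0928
finger_force: 0.0
```

```bash
cat >> h.py <<'E'
from scipy.spatial.transform import Rotation as R
def rel(P):
    s=status.state(); return R.from_quat(s["tool_rot"]).inv().apply(np.array(P)-s["tool_pos"])*100
E
python3 -c "
from h import *
look('wrist','w1.png');s=status.state();print(s['tool_pos'],R.from_quat(s['tool_rot']).as_matrix().round(3),s['time'])"
```

```text
[0.47190263 0.06047093 0.18268889] [[-0.995  0.097 -0.001]
 [ 0.097  0.995 -0.   ]
 [ 0.001 -0.    -1.   ]] 1.4
```

View pics/w1.png

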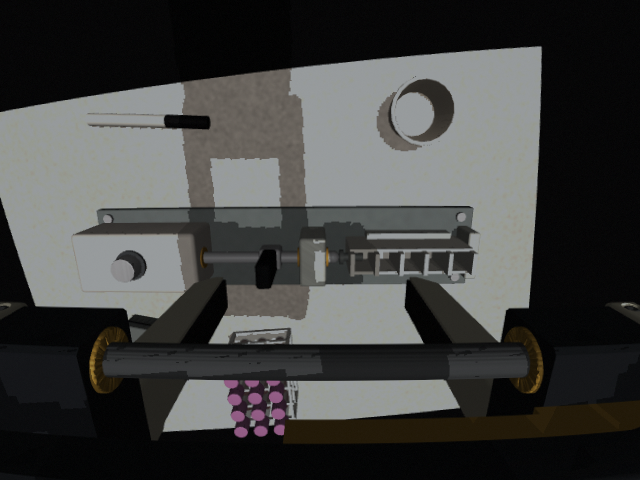

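Wrist view: the base edge is level in the picture, at rows 207-208. The button top is near (122,271) and the top of the handle near (265,272). The rod runs along row 257.

```bash
python3 -c "
from h import *
c=load('w1.png')
for n,u,v,z in [('btn',122,271,.086),('hnd',264,273,.102),('e1',98,208,.012),('e2',470,206,.012),('rod1',205,257,.05),('rod2',300,258,.05),('block',313,285,.066),('blockfar',313,232,.066),('carR',473,252,.072)]: print(n,onz(c,u,v,z).round(4))
cv2.imwrite('pics/w1c.png',cv2.resize(c['color'][200:320,70:350,::-1],None,fx=2.8,fy=2.8,interpolation=2))
"
```

```text
btn [ 0.4925 -0.1259  0.086 ]
hnd [0.5018 0.0103 0.102 ]
e1 [ 0.4396 -0.1824  0.012 ]
e2 [0.4805 0.2281 0.012 ]
rod1 [ 0.4974 -0.0577  0.05  ]
rod2 [0.5083 0.0388 0.05  ]
block [0.5323 0.0496 0.066 ]
blockfar [0.4787 0.0553 0.066 ]
carR [0.5124 0.2056 0.072 ]
```

View pics/w1c.png

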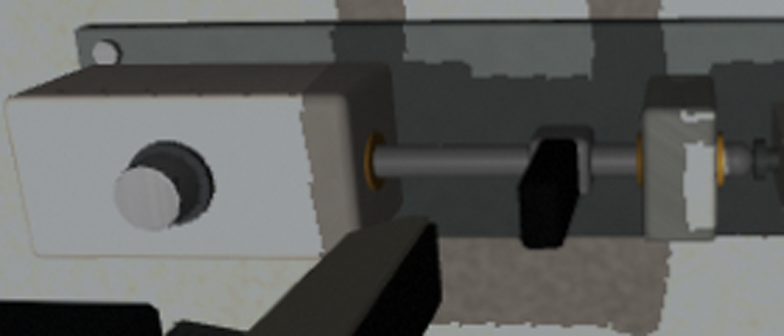

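The handle top centre is near (263,277) full-frame. That agrees with the button plus 135 mm, and the tool is aligned with the setter. Next I straddle the handle.

Call:
arm_command --plan '[[[-1.8,-2.5,0],0],[[-1.9,-2.4,0],0],[[0,0,0],0],[[0,0,2],0],[[0,0,2],0],[[0,0,1],0],[[0,0,0],0]]' --hand 3.6

```text
time: 2.28
tool_pos: [0.5022, 0.011, 0.1329]
tool_rot: [0.051, 0.999, 0.0, -0.001]
ft_force: [-0.0, 0.2, 0.5]
width: 0.0365
finger_force: 0.0
```

```bash
python3 -c "
from h import *
c=look('wrist','w2.png');s=status.state();print(s['tool_pos'],s['width'],s['ft_force'])
cv2.imwrite('pics/w2c.png',cv2.resize(c['color'][150:450,100:540,::-1],None,fx=1.7,fy=1.7))"
```

```text
[0.50284997 0.01073412 0.13354944] 0.036231609252570046 [ 0.40231133  0.26804922 -0.48426962]
```

View pics/w2c.png

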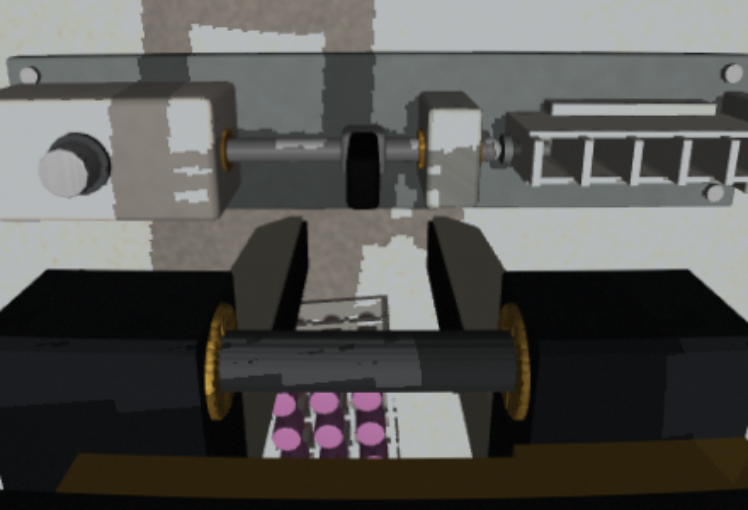

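The handle sits at crop column 363, between the fingers (centre about 367). Its top face is near crop (363,188). I'll check the lateral offset and then go down.

```bash
python3 -c "
from h import *
c=load('w2.png')
P=onz(c,100+363/1.7,150+188/1.7,.102);print(P,rel([P[0],P[1],.073]));B=onz(c,100+63/1.7,150+172/1.7,.086);print(B,rel(B))"
```

```text
[0.50708012 0.00868146 0.102     ] [-0.44326029 -0.16210355  6.05480552]
[ 0.49152049 -0.12528697  0.086     ] [ -0.25193284 -13.64749045   4.75320668]
```

Call:
arm_command --plan '[[[-0.3,-0.1,0],0],[[0,0,2],0],[[0,0,2],0],[[0,0,1],0],[[0,0,1],0],[[0,0,0],0],[[0,0,0],0],[[0,-0.5,0],0],[[0,0,0],0]]'

```text
time: 3.45
tool_pos: [0.5057, 0.0034, 0.0737]
tool_rot: [0.051, 0.999, -0.0, 0.0]
ft_force: [-0.7, 0.1, -0.2]
width: 0.0359
finger_force: 0.0
```

Call:
arm_command --plan '[[[0,-0.5,0],0],[[0,-0.2,0],0],[[0,-0.2,0],0],[[0,0,0],0],[[0,0,0],0]]'

```text
time: 4.08
tool_pos: [0.5045, -0.005, 0.0733]
tool_rot: [0.051, 0.999, 0.0, -0.0]
ft_force: [-0.3, -0.1, 0.7]
width: 0.0363
finger_force: 0.0
```

Call:
arm_command --plan '[[[0,-0.4,0],0],[[0,-0.4,0],0],[[0,-0.3,0],0],[[0,0,0],0],[[0,0,0],0]]'

```text
time: 4.7
tool_pos: [0.5034, -0.016, 0.0733]
tool_rot: [0.051, 0.999, 0.0, -0.0]
ft_force: [-1.1, -0.7, 0.7]
width: 0.036
finger_force: 0.0
```

The force doesn't show contact yet, so I'll look.

```bash
python3 -c "
from h import *
c=look('wrist','w3.png');s=status.state();print(s['tool_pos'],s['ft_force'],s['finger_force'])
cv2.imwrite('pics/w3c.png',cv2.resize(c['color'][130:430,100:540,::-1],None,fx=1.7,fy=1.7))"
```

```text
[ 0.50340789 -0.01595794  0.07336167] [-0.2715481  -0.20410583 -0.64616713] 0.0
```

View pics/w3c.png

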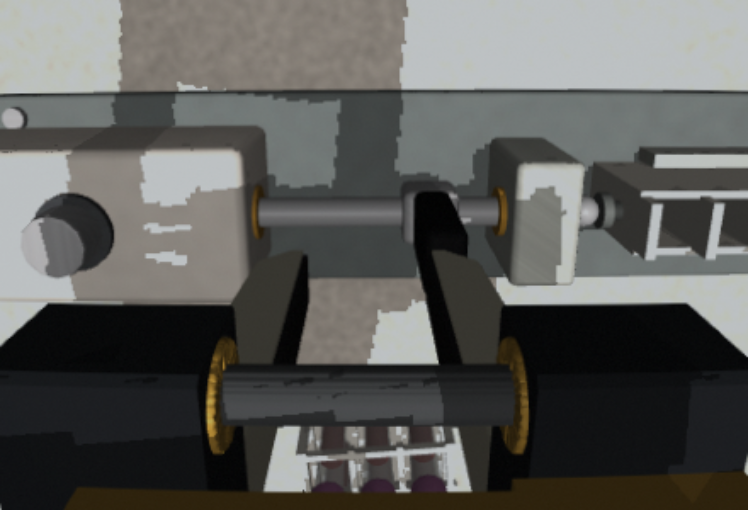

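```bash
python3 -c "
from h import *
c=load('w3.png');t=status.state()['tool_pos'];M=R.from_quat(status.state()['tool_rot']).as_matrix()
cr=lambda p:((p[0]-100)*1.7,(p[1]-130)*1.7)
for n,q in [('tip inner near',(.0075,.018,0)),('tip inner far',(-.0075,.018,0)),('tip outer near',(.0075,.0355,0)),('Ltip inner',(.0075,-.018,0)),('Linnerfar',(-.0075,-.018,0))]: print(n,np.round(cr(proj(c,t+M@np.array(q))),0))
for x in (-.012,.012):
  for y in (-.007,.007):
    for z in (.056,.102):
      p=np.array([.505,.0085,z])+np.array([-.995,.097,0])*x+np.array([.097,.995,0])*y
      print('handle',x,y,z,np.round(cr(proj(c,p)),0))
# button, block
print(onz(c,100+52/1.7,130+246/1.7,.086), onz(c,100+578/1.7,130+283/1.7,.066))
"
```

```text
tip inner near [418. 216.]
tip inner far [417. 255.]
tip outer near [466. 216.]
Ltip inner [318. 216.]
Linnerfar [319. 255.]
handle -0.012 -0.007 0.056 [412. 247.]
handle -0.012 -0.007 0.102 [422. 299.]
handle -0.012 0.007 0.056 [447. 247.]
handle -0.012 0.007 0.102 [466. 299.]
handle 0.012 -0.007 0.056 [413. 189.]
handle 0.012 -0.007 0.102 [424. 229.]
handle 0.012 0.007 0.056 [449. 189.]
handle 0.012 0.007 0.102 [469. 229.]
[ 0.49158941 -0.12567821  0.086     ] [0.53401807 0.06327765 0.066     ]
```

```bash
python3 -c "
from h import *
a=look('scene','s2.png');b=look('side','d2.png');w=load('w3.png')
t=status.state()['tool_pos'];M=R.from_quat(status.state()['tool_rot']).as_matrix()
for y in (-.018,.018,.0355):
  for x in (-.0075,.0075):
    for z in (0,-.03): print(x,y,z,[np.round(proj(c,t+M@np.array((x,y,z))),1) for c in (a,b)],np.round((np.array(proj(w,t+M@np.array((x,y,z))))-[100,130])*1.7))
f=lambda c,u,v:cv2.resize(c['color'][v:v+110,u:u+78,::-1],None,fx=5,fy=5,interpolation=2)
cv2.imwrite('pics/sd2.png',np.hstack([f(a,268,140),f(b,250,200)]))"
```

```text
-0.0075 -0.018 0 [array([286.1, 209.8]), array([308.4, 287. ])] [319. 255.]
-0.0075 -0.018 -0.03 [array([285.7, 198.9]), array([308.5, 273.8])] [312. 291.]
0.0075 -0.018 0 [array([285.7, 204.9]), array([300. , 290.3])] [318. 216.]
0.0075 -0.018 -0.03 [array([285.3, 194.1]), array([299.9, 277.1])] [310. 247.]
-0.0075 0.018 0 [array([303.4, 208.8]), array([298. , 272.4])] [417. 255.]
-0.0075 0.018 -0.03 [array([303.3, 198. ]), array([297.9, 259.2])] [425. 290.]
0.0075 0.018 0 [array([302.9, 204. ]), array([289.7, 275.5])] [418. 216.]
0.0075 0.018 -0.03 [array([302.8, 193.2]), array([289.4, 262.3])] [426. 246.]
-0.0075 0.0355 0 [array([311.8, 208.4]), array([293.1, 265.5])] [464. 255.]
-0.0075 0.0355 -0.03 [array([311.8, 197.5]), array([292.9, 252.3])] [479. 290.]
0.0075 0.0355 0 [array([311.3, 203.6]), array([284.9, 268.6])] [466. 216.]
0.0075 0.0355 -0.03 [array([311.3, 192.7]), array([284.4, 255.3])] [482. 246.]
```

View pics/sd2.png

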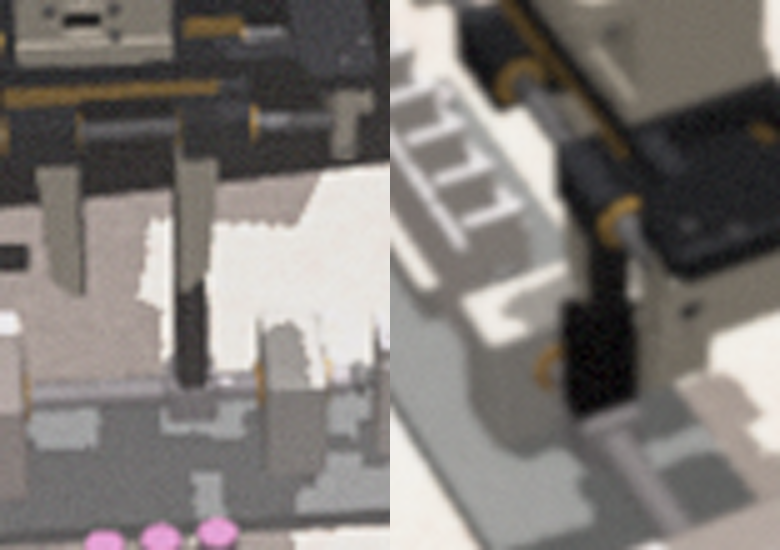

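All three views agree that the finger ends are about 28 mm higher than the reported TCP. They stand at about z 0.10, just over the handle top (scene tip (282,198), side tip (300,277)). The handle hasn't moved. I'll go back to straddle it and lower 2.5 cm more, slowly.

Call:
arm_command --plan '[[[0,0,-0.5],0],[[0,1.3,0],0],[[0,1.2,0],0],[[0,0,0],0],[[0,0,0.7],0],[[0,0,0.5],0],[[0,0,0.5],0],[[0,0,0],0]]'

```text
time: 5.85
tool_pos: [0.5055, 0.0088, 0.0607]
tool_rot: [0.051, 0.999, 0.0, -0.001]
ft_force: [0.4, 0.2, 0.6]
width: 0.0362
finger_force: 0.0
```

```bash
python3 -c "
from h import *
a=look('scene','s3.png');b=look('side','d3.png')
s=status.state();print(s['tool_pos'],s['ft_force'],s['width'])
f=lambda c,u,v:cv2.resize(c['color'][v:v+110,u:u+78,::-1],None,fx=5,fy=5,interpolation=2)
cv2.imwrite('pics/sd3.png',np.hstack([f(a,268,140),f(b,250,200)]))"
```

```text
[0.50596126 0.00871755 0.06128008] [ 0.1442735  -0.04669423 -0.25205941] 0.03565925637966917
```

View pics/sd3.png

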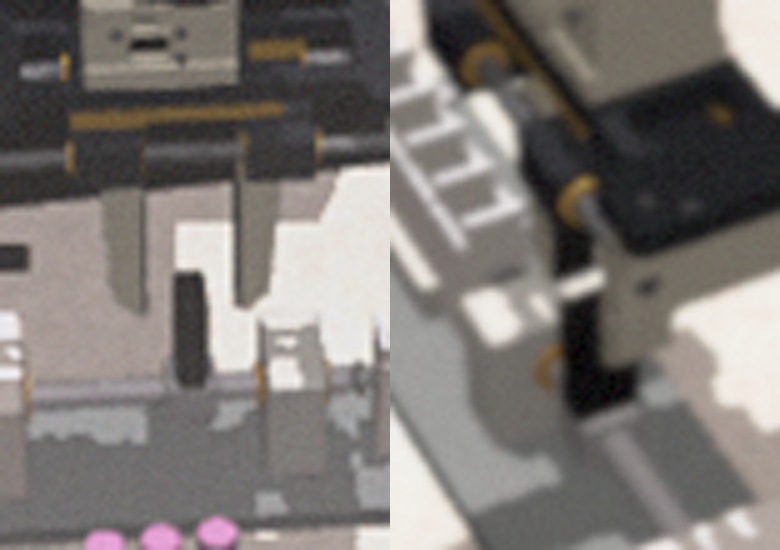

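```bash
python3 -c "
from h import *
a=load('s3.png');b=load('d3.png')
o,d=ray(a,294,201);p,e=ray(b,298.4,272.4)
A=np.c_[d,-e];t=np.linalg.lstsq(A,p-o,rcond=None)[0];print(o+d*t[0],p+e*t[1])
# handle top centre
o,d=ray(a,268+190/5,140+273/5);p,e=ray(b,250+(605-390)/5,200+300/5)
t=np.linalg.lstsq(np.c_[d,-e],p-o,rcond=None)[0];print(o+d*t[0],p+e*t[1])
"
```

```text
[ 0.50440111 -0.01684738  0.09070273] [ 0.50343074 -0.01442352  0.09217341]
[0.50453569 0.00832637 0.10433712] [0.50589374 0.0049144  0.10214021]
```

The fingers straddle the handle, laterally aligned, with tips at about z 0.09 against the handle top at 0.102. I'll lower 1.4 cm more and begin the draw.

Call:
arm_command --plan '[[[0,0,0.5],0],[[0,0,0.5],0],[[0,0,0.4],0],[[0,0,0],0],[[0,-0.4,0],0],[[0,-0.4,0],0],[[0,0,0],0],[[0,0,0],0]]'

```text
time: 6.95
tool_pos: [0.5052, 0.0008, 0.0474]
tool_rot: [0.051, 0.999, 0.0, 0.0]
ft_force: [0.6, 0.1, -0.6]
width: 0.0361
finger_force: 0.0
```

Call:
arm_command --plan '[[[0,-0.4,0],0],[[0,-0.4,0],0],[[0,-0.4,0],0],[[0,0,0],0],[[0,0,0],0]]'

```text
time: 7.58
tool_pos: [0.5039, -0.011, 0.0474]
tool_rot: [0.051, 0.999, 0.0, 0.0]
ft_force: [0.1, 1.9, 0.5]
width: 0.0359
finger_force: 0.9
```

Call:
arm_command --plan '[[[0,-0.4,0],0],[[0,-0.4,0],0],[[0,-0.2,0],0],[[0,0,0],0],[[0,0,0],0]]'

```text
time: 8.2
tool_pos: [0.5029, -0.0209, 0.0474]
tool_rot: [0.051, 0.999, 0.0, 0.0]
ft_force: [-0.2, 4.4, 1.1]
width: 0.0361
finger_force: 2.0
```

Call:
arm_command --plan '[[[0,-0.1,0],0],[[0,-0.1,0],0],[[0,0,0],0],[[0,0,0],0]]'

```text
time: 8.7
tool_pos: [0.5028, -0.0226, 0.0474]
tool_rot: [0.051, 0.999, 0.0, 0.0]
ft_force: [1.1, 6.1, 0.9]
width: 0.0364
finger_force: 2.7
```

Call:
arm_command --plan '[[[0,-0.1,0],0],[[0,-0.1,0],0],[[0,0,0],0],[[0,0,0],0]]'

```text
time: 9.2
tool_pos: [0.5026, -0.0244, 0.0474]
tool_rot: [0.051, 0.999, 0.0, 0.0]
ft_force: [0.9, 5.7, 1.4]
width: 0.0361
finger_force: 3.1
```

Call:
arm_command --plan '[[[0,-0.1,0],0],[[0,-0.1,0],0],[[0,0,0],0],[[0,0,0],0]]'

```text
time: 9.7
tool_pos: [0.5024, -0.0262, 0.0474]
tool_rot: [0.051, 0.999, 0.001, 0.0]
ft_force: [0.3, 7.0, 0.8]
width: 0.0359
finger_force: 3.4
```

Call:
arm_command --plan '[[[0,-0.1,0],0],[[0,-0.1,0],0],[[0,0,0],0],[[0,0,0],0]]'

```text
time: 10.2
tool_pos: [0.5022, -0.028, 0.0474]
tool_rot: [0.051, 0.999, 0.001, 0.0]
ft_force: [1.0, 8.0, 1.3]
width: 0.0364
finger_force: 3.7
```

Call:
arm_command --plan '[[[0,-0.1,0],0],[[0,-0.05,0],0],[[0,0,0],0],[[0,0,0],0]]'

```text
time: 10.7
tool_pos: [0.5021, -0.0294, 0.0474]
tool_rot: [0.051, 0.999, 0.001, 0.0]
ft_force: [1.2, 8.8, 0.7]
width: 0.0361
finger_force: 4.0
```

Call:
arm_command --plan '[[[0,-0.1,0],0],[[0,-0.05,0],0],[[0,0,0],0],[[0,0,0],0]]'

```text
time: 11.2
tool_pos: [0.502, -0.0307, 0.0473]
tool_rot: [0.051, 0.999, 0.001, 0.0]
ft_force: [2.1, 7.9, 1.4]
width: 0.036
finger_force: 4.2
```

Call:
arm_command --plan '[[[0,-0.1,0],0],[[0,-0.05,0],0],[[0,0,0],0],[[0,0,0],0]]'

```text
time: 11.7
tool_pos: [0.5018, -0.0321, 0.0474]
tool_rot: [0.051, 0.999, 0.001, 0.0]
ft_force: [1.9, 8.4, 2.0]
width: 0.0362
finger_force: 4.4
```

Call:
arm_command --plan '[[[0,-0.1,0],0],[[0,-0.05,0],0],[[0,0,0],0],[[0,0,0],0]]'

```text
time: 12.2
tool_pos: [0.5017, -0.0335, 0.0474]
tool_rot: [0.051, 0.999, 0.001, 0.0]
ft_force: [2.3, 9.2, 1.7]
width: 0.0363
finger_force: 4.6
```

Call:
arm_command --plan '[[[0,-0.1,0],0],[[0,-0.05,0],0],[[0,0,0],0],[[0,0,0],0]]'

```text
time: 12.7
tool_pos: [0.5016, -0.0349, 0.0474]
tool_rot: [0.051, 0.999, 0.001, 0.0]
ft_force: [2.5, 9.5, 0.3]
width: 0.0362
finger_force: 4.9
```

Call:
arm_command --plan '[[[0,-0.1,0],0],[[0,-0.05,0],0],[[0,0,0],0],[[0,0,0],0]]'

```text
time: 13.2
tool_pos: [0.5014, -0.0364, 0.0474]
tool_rot: [0.051, 0.999, 0.001, 0.0]
ft_force: [2.7, 9.5, 1.8]
width: 0.0361
finger_force: 4.8
```

Call:
arm_command --plan '[[[0,-0.1,0],0],[[0,-0.05,0],0],[[0,0,0],0],[[0,0,0],0]]'

```text
time: 13.7
tool_pos: [0.5012, -0.0381, 0.0473]
tool_rot: [0.051, 0.999, 0.001, 0.0]
ft_force: [2.3, 7.7, 1.5]
width: 0.0361
finger_force: 4.4
```

Call:
arm_command --plan '[[[0,-0.1,0],0],[[0,0,0],0],[[0,0,0],0]]'

```text
time: 14.08
tool_pos: [0.5012, -0.0392, 0.0474]
tool_rot: [0.051, 0.999, 0.001, 0.0]
ft_force: [2.6, 8.2, 0.9]
width: 0.0363
finger_force: 4.2
```

The force has dropped to the plain spring pull, so it's probably caught. I'll ease forward slowly to test.

Call:
arm_command --plan '[[[0,0.1,0],0],[[0,0.1,0],0],[[0,0.1,0],0],[[0,0.1,0],0],[[0,0.1,0],0],[[0,0,0],0],[[0,0,0],0]]'

```text
time: 14.95
tool_pos: [0.5016, -0.0344, 0.0474]
tool_rot: [0.051, 0.999, 0.001, 0.0]
ft_force: [1.4, 7.7, 0.5]
width: 0.0361
finger_force: 3.9
```

Not caught yet: the extra force was a hump that fell away just before the catch. I'll draw further.

Call:
arm_command --plan '[[[0,-0.2,0],0],[[0,-0.2,0],0],[[0,-0.1,0],0],[[0,-0.1,0],0],[[0,0,0],0],[[0,0,0],0]]'

```text
time: 15.7
tool_pos: [0.501, -0.0404, 0.0474]
tool_rot: [0.051, 0.999, 0.001, 0.0]
ft_force: [0.2, 7.8, 1.3]
width: 0.0364
finger_force: 3.9
```

Call:
arm_command --plan '[[[0,-0.1,0],0],[[0,0,0],0],[[0,0,0],0]]'

```text
time: 16.08
tool_pos: [0.5009, -0.0413, 0.0474]
tool_rot: [0.051, 0.999, 0.001, 0.0]
ft_force: [1.6, 7.4, 0.7]
width: 0.0359
finger_force: 3.9
```

Call:
arm_command --plan '[[[0,-0.1,0],0],[[0,0,0],0],[[0,0,0],0]]'

```text
time: 16.45
tool_pos: [0.5008, -0.0422, 0.0473]
tool_rot: [0.051, 0.999, 0.001, 0.0]
ft_force: [1.8, 8.0, 1.7]
width: 0.0363
finger_force: 4.2
```

Call:
arm_command --plan '[[[0,0.1,0],0],[[0,0.1,0],0],[[0,0.1,0],0],[[0,0.1,0],0],[[0,0.1,0],0],[[0,0,0],0],[[0,0,0],0]]'

```text
time: 17.32
tool_pos: [0.5011, -0.0384, 0.0474]
tool_rot: [0.051, 0.999, -0.0, 0.0]
ft_force: [0.2, 0.3, 0.1]
width: 0.0364
finger_force: 0.0
```

It's caught: zero force with the finger backed off. I clear the handle, rise, close the fingers and go over the button.

Call:
arm_command --plan '[[[0,0.3,0],0],[[0,0.4,0],0],[[0,0,0],0],[[0,0,-1.5],0],[[0,0,-2.5],0],[[0,0,-2.5],0],[[0,0,0],0]]'

```text
time: 18.2
tool_pos: [0.5038, -0.032, 0.1151]
tool_rot: [0.051, 0.999, -0.001, 0.003]
ft_force: [0.6, 0.3, -0.4]
width: 0.0361
finger_force: 0.0
```

Call:
arm_command --plan '[[[0,-3,0],0],[[0,-3,0],0],[[0,-3.4,0],0],[[0,0,0],0],[[0,0,1.5],0],[[0,0,1.5],0],[[0,0,0],0],[[0,0,0],0]]' --hand 0

```text
time: 19.2
tool_pos: [0.4923, -0.1244, 0.0821]
tool_rot: [0.05, 0.999, 0.0, -0.0]
ft_force: [-0.3, -0.5, 0.5]
width: 0.0004
finger_force: 0.0
```

```bash
python3 -c "
from h import *
a=look('scene','s4.png');b=look('side','d4.png')
s=status.state();print(s['tool_pos'],s['ft_force'],s['width'],rel([.492,-.126,.057]))
f=lambda c,u,v:cv2.resize(c['color'][v:v+110,u:u+78,::-1],None,fx=5,fy=5,interpolation=2)
cv2.imwrite('pics/sd4.png',np.hstack([f(a,210,140),f(b,290,250)]))"
```

```text
[ 0.49272254 -0.12479905  0.08270582] [-0.97282823 -0.13115359  0.41159972] 0.0004601383722066909 [ 0.0616872  -0.12613967  2.57056751]
```

View pics/sd4.png

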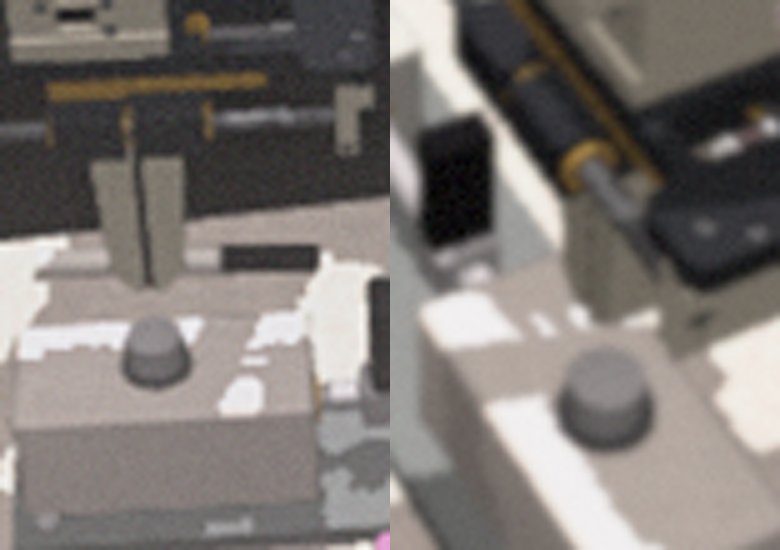

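The striker stays cocked: the handle is clearly away from the block. The closed tips are centred about 25 mm above the button (scene tip (240,197), button top (241,206)). Down gently.

Call:
arm_command --plan '[[[0,-0.1,0.6],0],[[0,0,0.6],0],[[0,0,0.4],0],[[0,0,0.2],0],[[0,0,0.1],0],[[0,0,0],0],[[0,0,0],0]]'

```text
time: 20.18
tool_pos: [0.4923, -0.126, 0.0635]
tool_rot: [0.051, 0.999, -0.0, 0.0]
ft_force: [0.0, 0.5, -0.1]
width: 0.0002
finger_force: 0.0
```

Call:
arm_command --plan '[[[0,0,0.1],0],[[0,0,0.1],0],[[0,0,0],0],[[0,0,0],0]]'

```text
time: 20.68
tool_pos: [0.4922, -0.1259, 0.0614]
tool_rot: [0.051, 0.999, 0.0, -0.0]
ft_force: [-0.4, -0.1, 1.0]
width: 0.0007
finger_force: 0.0
```

Call:
arm_command --plan '[[[0,0,0.1],0],[[0,0,0.1],0],[[0,0,0],0],[[0,0,0],0]]'

```text
time: 21.18
tool_pos: [0.4922, -0.1259, 0.0593]
tool_rot: [0.051, 0.999, 0.0, -0.0]
ft_force: [0.1, 0.5, -0.1]
width: 0.0006
finger_force: 0.0
```

Call:
arm_command --plan '[[[0,0,0.1],0],[[0,0,0.1],0],[[0,0,0],0],[[0,0,0],0]]'

```text
time: 21.68
tool_pos: [0.4922, -0.1259, 0.0573]
tool_rot: [0.051, 0.999, 0.0, -0.0]
ft_force: [-0.5, 0.5, 0.0]
width: 0.0005
finger_force: 0.0
```

Call:
arm_command --plan '[[[0,0,0.1],0],[[0,0,0.1],0],[[0,0,0],0],[[0,0,0],0]]'

```text
time: 22.18
tool_pos: [0.4922, -0.1259, 0.0554]
tool_rot: [0.051, 0.999, -0.0, 0.0]
ft_force: [0.1, -1.2, -0.2]
width: -0.0001
finger_force: 0.0
```

Call:
arm_command --plan '[[[0,0,0.1],0],[[0,0,0.1],0],[[0,0,0],0],[[0,0,0],0]]'

```text
time: 22.68
tool_pos: [0.4922, -0.1259, 0.0533]
tool_rot: [0.051, 0.999, 0.0, -0.0]
ft_force: [0.5, 0.1, -0.2]
width: 0.0004
finger_force: 0.0
```

Call:
arm_command --plan '[[[0,0,0.1],0],[[0,0,0.1],0],[[0,0,0],0],[[0,0,0],0]]'

```text
time: 23.18
tool_pos: [0.4922, -0.1259, 0.0514]
tool_rot: [0.051, 0.999, 0.0, -0.0]
ft_force: [0.7, 0.0, -0.2]
width: 0.0004
finger_force: 0.0
```

```bash
python3 -c "
from h import *
a=look('scene','s5.png');b=look('side','d5.png')
f=lambda c,u,v:cv2.resize(c['color'][v:v+110,u:u+78,::-1],None,fx=5,fy=5,interpolation=2)
cv2.imwrite('pics/sd5.png',np.hstack([f(a,210,140),f(b,290,250)]))"
```

```text
(no output)
```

View pics/sd5.png

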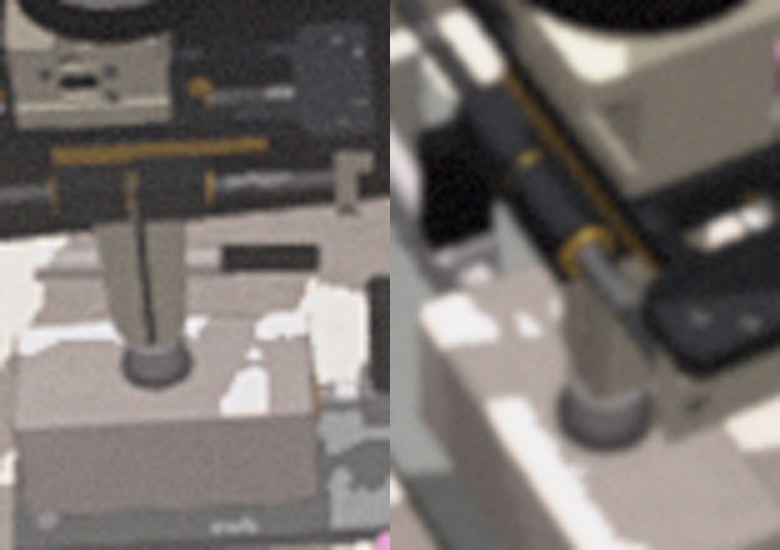

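The tips are now right at the button top (scene crop (150,343)), and the button is still up. I continue in small steps.

Call:
arm_command --plan '[[[0,0,0.1],0],[[0,0,0.1],0],[[0,0,0],0],[[0,0,0],0]]'

```text
time: 23.78
tool_pos: [0.4924, -0.126, 0.0496]
tool_rot: [0.051, 0.999, -0.0, 0.0]
ft_force: [-1.2, -0.4, 4.9]
width: 0.0003
finger_force: 2.0
```

Call:
arm_command --plan '[[[0,0,0.1],0],[[0,0,0.1],0],[[0,0,0],0],[[0,0,0],0]]'

```text
time: 24.28
tool_pos: [0.4923, -0.126, 0.0472]
tool_rot: [0.051, 0.999, -0.0, 0.0]
ft_force: [-0.1, 0.1, 1.9]
width: 0.0005
finger_force: 0.7
```

```bash
python3 -c "
from h import *
for n in ('s1.png','s5.png',None):
  c=load(n) if n else look('scene','s6.png')
  g=c['color'][203:213,275:316].max(2).mean(0); print(n,g.round().astype(int))
"
```

```text
s1.png [232 232 232 232 232 232 232 232 232 232 232 232 232 232 232 231 232 232
 232 232 232 232 232 232 233 233 230 172  82  69  73  73  71  72 126 216
 236 233 233 232 232]
s5.png [231 231 231 231 232 232 234 236 179  79  60  65  64  60  73 177 228 233
 233 232 232 232 232 232 232 232 232 232 231 232 232 232 231 232 232 232
 231 232 232 232 232]
None [232 231 232 231 231 232 234 236 188  96  60  64  64  61  66 138 221 234
 232 232 232 232 232 231 231 231 229 231 232 231 232 231 232 232 232 232
 232 232 232 232 232]
```

The striker is still cocked, so I keep pressing.

Call:
arm_command --plan '[[[0,0,0.1],0],[[0,0,0],0],[[0,0,0],0]]'

```text
time: 24.7
tool_pos: [0.4923, -0.126, 0.0465]
tool_rot: [0.051, 0.999, -0.0, 0.0]
ft_force: [0.3, 0.7, 2.8]
width: 0.0003
finger_force: 1.5
```

Call:
arm_command --plan '[[[0,0,0.1],0],[[0,0,0],0],[[0,0,0],0]]'

```text
time: 25.08
tool_pos: [0.4923, -0.126, 0.0454]
tool_rot: [0.051, 0.999, -0.0, 0.0]
ft_force: [-0.4, -0.3, 2.6]
width: 0.0008
finger_force: 1.7
```

```bash
python3 -c "
from h import *
c=look('scene','s7.png'); print(c['color'][203:213,275:316].max(2).mean(0).round().astype(int)); s=status.state(); print(s['ft_force'],s['finger_force'])
"
```

```text
[232 231 231 231 232 231 231 232 231 231 231 231 231 232 232 231 232 231
 232 232 232 232 231 230 230 230 211 133  67  65  67  67  62  81 205 233
 232 232 232 232 232]
[ 0.05308368 -0.83508862  4.42902685] 1.663116104900837
```

Fired: the handle is back at columns 302-309. Now I let the button up, retreat, and check the stud numerically.

Call:
arm_command --plan '[[[0,0,-0.3],0],[[0,0,-0.5],0],[[0,0,-1],0],[[0,0,-2],0],[[0,0,-2],0],[[0,0,-2],0],[[0,0,0],0],[[0,0,0],0]]'

```text
time: 26.12
tool_pos: [0.4917, -0.1256, 0.1228]
tool_rot: [0.051, 0.999, 0.0, -0.0]
ft_force: [-0.8, 0.2, -0.1]
width: 0.0003
finger_force: 0.0
```

```bash
python3 -c "
from h import *
a=load('s1.png');c=look('scene','s8.png'); d=look('side','d8.png'); d1=load('d1.png')
for x in (a,c): print(x['color'][203:213,275:316].max(2).mean(0).round().astype(int)[24:38])
u=np.array([.099,.995,0]);h=np.array([.505,.0085,.045])
for k in (56,65,70,75,79): print(k,np.round(proj(a,h+u*k/1000),1),np.round(proj(d1,h+u*k/1000),1))
for x in (a,c):
  print(x['color'][206:222:2,328:350].max(2))
for n,(x,y) in {'sc':(a,c),'side':(d1,d)}.items():
  D=np.abs(x['color'].astype(int)-y['color']).max(2)>50
  n,l,st,ce=cv2.connectedComponentsWithStats(D.astype(np.uint8)); print([s.tolist() for s in st[1:] if s[4]>4])
print(status.state()['tool_pos'])
"
```

```text
[233 233 230 172  82  69  73  73  71  72 126 216 236 233]
[233 233 214 137  70  67  71  69  65  83 205 233 233 232]
56 [332.6 214.5] [277.  262.2]
65 [336.8 214.2] [274.7 258.9]
70 [339.2 214.1] [273.4 257.1]
75 [341.5 214. ] [272.2 255.3]
79 [343.4 213.9] [271.2 253.9]
[[231 230 231 222 226 233 233 231 231 232 231 231 235 234 206 173 223 225
  191 171 175 176]
 [226 230 229 223 220 229 233 232 232 233 231 233 236 236 194 136 216 230
  171 135 138 137]
 [227 230 231 227 205 218 233 234 232 233 235 235 234 239 193 119 128 141
  134 132 134 137]
 [227 228 229 230 216 218 227 227 229 226 207 185 198 222 185 126 141 162
  181 199 195 195]
 [230 230 230 230 222 216 216 222 222 213 145 142 156 143 121 110 129 141
  144 145 143 140]
 [235 233 232 231 224 172 161 177 172 168 135 121 127 115 108 113 131 141
  143 138 141 141]
 [136 130 129 131 126 118 120 125 123 138 142 120 108 143 133 116 132 140
  140 142 143 138]
 [127 127 129 129 126 130 153 164 162 164 160 164 168 155 125 117 133 143
  141 142 142 141]]
[[232 230 231 221 226 234 233 233 232 232 231 230 233 233 207 174 222 224
  187 174 
[... 1225 characters left out ...]
], [198, 130, 6, 3, 9], [217, 137, 44, 5, 111], [275, 139, 8, 15, 68], [181, 144, 10, 14, 73], [253, 144, 16, 3, 35], [194, 148, 5, 2, 6], [225, 152, 11, 31, 182], [236, 154, 9, 28, 167], [221, 176, 97, 17, 739], [302, 195, 1, 8, 8], [176, 196, 97, 85, 3040], [309, 200, 1, 15, 15], [263, 243, 9, 2, 9], [231, 246, 8, 2, 9], [223, 270, 6, 4, 9]]
[[0, 0, 26, 148, 2599], [61, 0, 43, 17, 384], [110, 0, 27, 42, 672], [143, 0, 264, 175, 21523], [373, 0, 10, 15, 60], [281, 157, 122, 144, 8487], [0, 239, 6, 21, 63], [389, 273, 8, 10, 38], [370, 277, 18, 14, 68], [178, 299, 256, 127, 12428], [388, 327, 28, 20, 376], [296, 347, 16, 26, 161], [63, 443, 23, 35, 212]]
[ 0.49145736 -0.12555243  0.12240301]
```

The stud head edge moved about 2.4 px (about 5 mm), so it's home. I'll withdraw to the side and confirm the button is up.

Call:
arm_command --plan '[[[0,0,-4],0],[[0,0,-4],0],[[5,0,0],0],[[5,0,0],0],[[3,0,0],0],[[0,0,0],0],[[0,0,0],0],[[0,0,0],0]]'

```text
time: 27.22
tool_pos: [0.3638, -0.113, 0.2032]
tool_rot: [0.051, 0.999, 0.0, -0.0]
ft_force: [-0.7, 0.2, 0.9]
width: 0.0006
finger_force: 0.0
```

```bash
python3 -c "
from h import *
c=look('scene','s9.png');d=look('side','d9.png')
for n in ('s1.png','s4.png','s7.png','s9.png'): print(n,load(n)['color'][198:220,238:245].max(2).mean(1).round().astype(int))
for n in ('s1.png','s9.png'): print(n,load(n)['color'][203:213,275:316].max(2).mean(0).round().astype(int)[24:38], load(n)['color'][212,336:346].max(1))
a=load('s1.png')['color'].astype(int)
for m,(u,v,w,h) in {'rack':(280,243,46,62),'cup':(350,163,32,32),'box':(210,258,40,44),'pen':(215,186,62,12)}.items():
  D=(np.abs(a-c['color']).max(2)>40)[v:v+h,u:u+w]; print(m,D.sum(),D.size)
s=status.state();print(s['tool_pos'],s['time'],s['ft_force'])
"
```

```text
s1.png [232 232 232 233 232 225 216 216 217 217 219 212 173 117 113 115 114 109
  97 147 218 237]
s4.png [161 171 168 167 167 159 147 142 145 146 146 145 131 112 110 111 113  98
  84 118 165 180]
s7.png [112 112 112 114 112 114 112 114 114 114 112 115 117 129 130 114 110 100
  85 115 165 180]
s9.png [232 232 232 228 203 191 216 216 217 217 218 212 173 114 111 114 113 105
  94 144 218 236]
s1.png [233 233 230 172  82  69  73  73  71  72 126 216 236 233] [229 226 207 185 198 222 185 126 141 162]
s9.png [234 233 214 138  72  70  74  72  66  85 205 233 233 232] [223 225 223 227 210 180 141 121 142 160]
rack 0 2852
cup 0 1024
box 0 1760
pen 98 744
[ 0.36352443 -0.11281388  0.20306539] 27.325 [ 0.82159814 -0.24444222 -0.21417426]
```

The button is back up, the stud is home and the neighbouring things haven't moved. The pen difference is the gripper and its shadow overhead.

```bash
python3 -c "
from bench import sign_off
print(sign_off())"
```

```text
the job is handed in; nothing more can be done
None
```

The job is handed in: the striker was cocked and stayed cocked by itself, and a gentle press on the button fired it. The images show the stud driven in about 5 mm (fully home), the button back up, and the rack, cup and slide box unmoved; the pen was never approached, but the gripper and its shadow hid it from the last check.

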